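# Close the dust filter with its cap and wing nut

### The arm

A 7-joint arm with a two-finger parallel gripper is mounted at the origin on the work surface. World frame = base frame: x ahead of the robot, y to its left, z up, the work surface at z = 0. Lengths are in m, angles in rad, forces in N, time in s.
With the tool pointing down it reaches from about 0.425 to 0.925 m from the base axis. Payload 6.8 kg.
Tool frame: the origin (TCP) lies on the centre line of the jaws, within the pads' length; the fingertips stand bot.tip_reach ahead of it and the grasp point (between the pads) lies 3 mm ahead of it (bot.tip_reach is the distance from the TCP to the fingertips, in m); z points along the fingers, y is the line along which they close (so a half turn about z gives the same grasp; the last joint's range is limited). The gripper opens to 85 mm and grips with 20 to 120 N. Pads are 22 mm wide; open, the fingers measure 114 mm over their backs; the gripper's body (76 mm by 85 mm) begins 54 mm behind the grasp point. The pads swing forward as they close: fully open they stand 13 mm farther back than shut.
Start: joints at [1.179, 0.477, 0.022, 1.555, -0.011, 1.109, -0.083], TCP at [0.189, -0.648, 0.253] pointing down, gripper open.
Joint ranges: [-2.96, 2.96], [-0.34, 2.1], [-1.41, 1.46], [0.24, 2.44], [-1.37, 4.51], [0.17, 1.92], [-2.96, 2.96]. Speed limits (rad/s): [2.39, 2.39, 3.14, 3.14, 3.14, 3.14, 3.14].

### API

Orientations are given as a unit quaternion [w, x, y, z].
In Python, from station import bot gives the robot as it stands.
- The arm moves only by the tool jog_arm, never from a script. Its argument "deltas" is a list of rows, each a list of 7 numbers: the shift along the world's x, y, z in m, then the turn, a rotation vector about the world's x, y, z in rad, then the opening, from 0 (shut) to 1 (fully open). In form: [[x, y, z, rx, ry, rz, grip], ...]. A call has 1 to 10 rows; each row shifts and turns the commanded pose from where the row before left it; what a row does not reach is not made up. A row lasts 1/10 s, in which the tool goes at most 50 mm and 8.59 degrees, less where a joint would pass 70% of its speed; a pose out of reach is approached as far as the arm can. A call with a gripper value outside its range is refused whole. The fingers move at their own pace and stop on an object; "newtons" is the grip in N (left out, the last holds). Time passes only in rows, so rows that do not move let the fingers close. It gives the time, the measured TCP pose, the force, the opening and the grip force at its end, in the units of the state.
- bot.get_obs(): the state, without advancing time (a new reading comes with each control period).
- bot.read_camera(name): name is "scene" or "side" or "wrist"; returns a dict with "img" (480x640x3 uint8, red, green, blue), "K" (3x3 intrinsics, pixels), "dist_coeffs" ([k1, k2, p1, p2, k3] as OpenCV has them; the pictures are not rectified), "eye" and "attitude" of the camera in the world. Camera axes: x right, y down, z forward; pixel columns grow to the right and rows downward; lengths in m; the calibration is good to about 2 mm. A picture is of the moment at which its call begins. There is no depth.
- bot.hand_in(): hands the job in; it is judged then, once.
The state is a dict: "t": time; "q": joint angles; "joint_vel": joint speeds; "joint_torque": joint torques, N m; "eef_pos": TCP position; "tool_rot": TCP orientation; "contact_force": force on the tool from outside, world axes, zero at the start; "torque": the same for the moment, N m; "gripper_width": opening from 0.0 (shut) to 1.0 (fully open); "grasp_force": force on a finger pad.
Only numpy, scipy, OpenCV 4.12 (cv2) and the standard library are available. Lean on these libraries where they do the work, as an engineer would, in place of code of your own. Each camera call takes 0.05 s, during which the arm holds its last target. There are 200 camera calls.

### The job

Close up the dust filter on the workbench: set the round yellow cap over the threaded stud so that it lies flat on the filter, then put the red wing nut on the stud and spin it down clockwise until it is snug, with the cap clearly squeezed down against the filter's springy seal. Let go, and leave everything else on the bench where it stands.

Things in the scene. Friction and masses are not known exactly. Their poses are not given: they have to be found in the camera images.
- unit: Dust filter, fixed to the bench, place and yaw vary: base plate 190 x 160 x 12 mm, blue pot 144 mm across, on it a pleated filter 120 mm across with black rubber top 100 mm above the bench, and a steel stud 22 mm across standing from its centre. A grey outlet pipe 54 mm across, 130 mm tall, has its axis 98 mm from the stud along the unit's +x. Origin on the bench on the stud's axis, z up.
- stud_tip (a point): Tip of the stud, on its axis, 170 mm above the bench. The top 26 mm are a smooth pilot 12.4 mm across with a tapered nose (5 mm long, 6 mm across at the tip).
- stud_thread (a point): Upper end of the stud's thread, on its axis, 144 mm above the bench. Coarse right-hand two-start thread 22 mm across: turning clockwise from above screws the nut down, 20 mm per full turn (3.2 mm per rad), with about 2 mm play up and down. It reaches below the seated cap and does not turn back by itself.
- filter (a joint): How far the sprung filter top is pressed down, in m: 0.0004 when free, 0.006 at its stop. Spring 2.5 N per mm; with the cap lying on it about 0.001. It stays pressed while the nut is tight: well tightened is 0.003 to 0.005, reached about 1 rad after the nut first meets resistance; turning hard on past the stop makes the thread skip and loosen.
- cap_hub (a point): Centre of the hub of the loose yellow cap (110 to 220 g): a disc 130 mm across, 8 mm thick, with a round hub 50 mm across on top, 8 to 34 mm above the underside, and a hole 28 mm across all through. Site on the axis, 21 mm above the underside, z up. Starts flat on the bench, hub up. Seated, the hub's top is about 134 mm above the bench and the stud sticks out 36 mm above it.
- nut_wings (a point): Grip centre of the loose red cast wing nut (280 g), which starts standing upright on the bench: a flange 46 mm across and 20 mm tall, above it the wings, an upright flat bar 76 mm long (point x axis), 20 mm thick (y axis), 20 to 64 mm above the underside. Site on the axis, 42 mm above the underside, z up; 170 to 174 mm above the bench when tight.
- nut_foot (a point): Centre of the wing nut's underside, mouth of its bore: 25 mm across, with four thread lugs that leave 16 mm between them 4 to 9 mm up, from 20 mm a 15 mm square, ending 46 mm up. Let go over the stud it rests upright on the thread, underside 0 to 11 mm above the cap's hub depending on yaw; a quarter of a turn to one turn clockwise, in several grasps, makes it tight, underside on the hub.
- spray: Bystander, to be left alone: slim green spray can, 52 mm across, 140 mm tall, always standing close beside the cap. Origin at its underside.
- jar: Bystander, to be left alone: glass jar with steel lid, 60 mm across, 80 mm tall, always standing close to one end of the wing nut. Origin at its underside.
- hammer: Bystander, to be left alone: hammer lying on the bench near the robot. Origin at its underside.
- screwdriver: Bystander, to be left alone: screwdriver lying on the bench near the robot. Origin at its underside.
- carton: Bystander, to be left alone: cardboard box 70 x 110 x 60 mm at the back. Origin at its underside.
- tin: Bystander, to be left alone: tin 72 mm across, 100 mm tall, at the back. Origin at its underside.
- mug: Bystander, to be left alone: blue mug 76 mm across, 85 mm tall, at the back. Origin at its underside.
Not all that is in view belongs to the job. Leave any green or turquoise look-alike of the part that bears nut_wings alone.

How it is judged:
By the outcome, as a careful person would: the job done as asked, in the order asked, and still so for the second after the job is handed in, with the robot touching nothing.
It also fails if it takes over 72 s, if anything falls off the work surface, if the arm or the gripper's body presses on something with over 40 N, if the wrist force passes 120 N, or if a joint passes its speed limit or range.

## Working session

There is one attempt and no reset: what is moved stays moved. The work goes in short steps, Python scripts to look and compute and a tool call to move; the robot and the scene stay as the last step left them, time stands still between calls to the robot, and variables do not carry over. Pictures are saved under pics/ and viewed, at most 10 in all, crops included, and the job is handed in when it is done.

Besides the shell and the picture viewer there is one more tool, called after "Emit:" as name([rows], argument=value, ...), one row to a line, values as JSON. jog_arm: Moves the arm, as the interface text tells. Its arguments: {"type":"object","properties":{"deltas":{"type":"array"},"newtons":{"type":"number"}},"required":["deltas"]}

```bash
mkdir -p pics; ls; cat > h.py <<'E'
import numpy as np,cv2
from scipy.spatial.transform import Rotation as R
from station import bot
def cam(n):
    c=bot.read_camera(n); a=np.array(c['attitude'],float)
    c['R']=a if a.shape==(3,3) else R.from_quat(a,scalar_first=True).as_matrix()
    c['K']=np.array(c['K'],float); c['d']=np.array(c['dist_coeffs'],float); c['e']=np.array(c['eye'],float); return c
def ray(c,p):
    u=cv2.undistortPoints(np.array(p,float).reshape(-1,1,2),c['K'],c['d']).reshape(-1,2)
    return np.c_[u,np.ones(len(u))]@c['R'].T
def onplane(c,p,z):
    r=ray(c,p); return c['e']+r*((z-c['e'][2])/r[:,2])[:,None]
def proj(c,P):
    v=c['R'].T
    return cv2.projectPoints(np.array(P,float).reshape(-1,1,3),cv2.Rodrigues(v)[0],-v@c['e'],c['K'],c['d'])[0].reshape(-1,2)
def cross(c1,p1,c2,p2):
    a=ray(c1,[p1])[0];b=ray(c2,[p2])[0]
    s=np.linalg.lstsq(np.c_[a,-b],c2['e']-c1['e'],rcond=None)[0]
    A=c1['e']+a*s[0];B=c2['e']+b*s[1]; return (A+B)/2,np.linalg.norm(A-B)
def save(c,n): cv2.imwrite('pics/'+n,cv2.cvtColor(c['img'],cv2.COLOR_RGB2BGR))
E
python3 - <<'E'
from h import *
o=bot.get_obs();print(o,bot.tip_reach)
for n in('scene','side','wrist'):
    c=cam(n);save(c,n+'0.png');print(n,c['e'],c['R'].round(3).tolist(),c['K'][0,0],c['d'])
E
```

```text
pics
{'t': 0.0, 'q': array([ 1.17889947,  0.47783024,  0.02232258,  1.55646476, -0.01152017,
        1.10927882, -0.08309228]), 'joint_vel': array([-1.09087905e-03,  1.80830501e-03,  1.56294353e-03,  1.48202447e-03,
       -4.94922446e-04,  9.50953193e-05, -1.18252064e-03]), 'joint_torque': array([-8.34118055e-05, -5.96450758e+01,  1.60782259e+00, -2.81188881e+01,
        1.24867281e-02,  9.47058492e-03, -5.46988034e-06]), 'eef_pos': array([ 0.18884991, -0.64746547,  0.2522995 ]), 'tool_rot': array([-9.07759189e-04,  9.89946369e-01,  1.41440192e-01, -1.86796680e-04]), 'contact_force': array([ 0.35449872, -0.26732051, -0.89146769]), 'torque': array([-0.03664227,  0.05976764,  0.01185518]), 'grasp_force': 0.0, 'gripper_width': 0.9973074252604898} 0.022
scene [ 1.10191662 -0.31751761  0.88340867] [[0.549, 0.632, -0.547], [0.836, -0.426, 0.346], [-0.015, -0.647, -0.762]] 435.58138691984567 [0.0267615 0.        0.        0.        0.       ]
side [0.30878241 0.73073521 0.69669875] [[-0.947, -0.181, 0.267], [-0.322, 0.577, -0.751], [-0.018, -0.797, -0.604]] 475.904230264486 [0.01469276 0.         0.         0.         0.        ]
wrist [ 0.26543549 -0.62629593  0.37345292] [[0.279, -0.913, -0.296], [-0.96, -0.266, -0.084], [-0.002, 0.308, -0.951]] 426.7013455873095 [-0.10567014  0.          0.          0.          0.        ]
```

View pics/scene0.png

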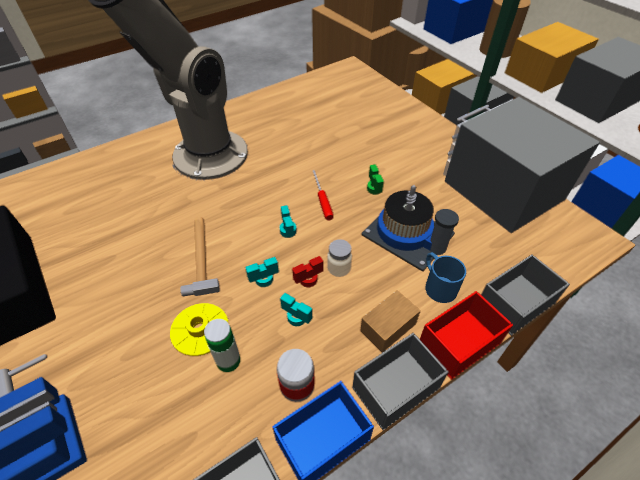

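View pics/side0.png

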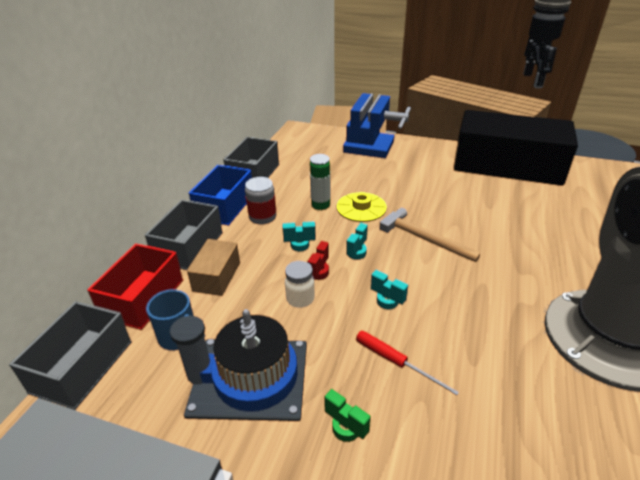

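Wing-nut candidates in the scene image are: red nut (308,271), turquoise nuts (263,271), (288,221) and (296,309), green nut (375,180), plus red non-nuts (driver 326,205; bin 467,335; tin 296,372). By the description I choose the red nut at (308,271), which has the jar beside it at (340,257). The cap is at (199,328) with the spray can at (222,345), and the stud is at (410,195).

```bash
cat > m.py <<'E'
from h import *
def mask(c,k):
    h=cv2.cvtColor(c['img'],cv2.COLOR_RGB2HSV);H,S,V=[h[...,i].astype(int) for i in range(3)]
    if k=='y': return ((abs(H-29)<5)&(S>150)&(V>90)).astype(np.uint8)
    if k=='r': return (((H<6)|(H>174))&(S>150)&(V>50)).astype(np.uint8)
def blobs(m,amin=60):
    n,l,s,ce=cv2.connectedComponentsWithStats(m)
    return [(ce[i].round(1),s[i],l==i) for i in range(1,n) if s[i][4]>=amin]
E
python3 - <<'E'
from m import *
C={n:cam(n) for n in('scene','side')}
for n,c in C.items():
    for k in 'yr':
        for b in blobs(mask(c,k)):
            print(n,k,b[0],b[1])
# cap edge circle fit, z = 8mm
from scipy.optimize import least_squares
for n,c in C.items():
    b=max(blobs(mask(c,'y')),key=lambda b:b[1][4]); 
    pts=cv2.convexHull(max(cv2.findContours(b[2].astype(np.uint8),0,1)[0],key=len)).reshape(-1,2)
    P=onplane(c,pts,0.008)[:,:2]
    r=least_squares(lambda v:np.hypot(*(P-v).T)-.065,P.mean(0),loss='soft_l1',f_scale=.001)
    print(n,'cap',r.x,np.round((np.hypot(*(P-r.x).T)-.065)*1000,1))
s,d=C['scene'],C['side']
a=cv2.resize(s['img'][225:305,260:370],(600,436),interpolation=2)
b=cv2.resize(s['img'][170:270,350:470],(600,500),interpolation=2)
e=cv2.resize(d['img'][300:400,190:310],(600,500),interpolation=2)
f=cv2.resize(d['img'][220:310,260:370],(600,490),interpolation=2)
m=np.vstack([np.hstack([cv2.resize(x,(400,300)) for x in (a,b)]),np.hstack([cv2.resize(x,(400,300)) for x in (f,e)])])
cv2.imwrite('pics/crop.png',m[...,::-1])
E
```

```text
scene y [193.5 328. ] [ 170  303   58   53 1727]
scene r [325.1 204.9] [318 190  15  30 240]
scene r [307.9 271.7] [292 256  31  31 589]
scene r [465.1 332.8] [ 420  291   93   88 4432]
scene r [297.4 390.9] [279 376  35  24 323]
side y [361.2 206.7] [ 337  192   50   30 1066]
side r [261.5 209.1] [247 198  28  21 405]
side r [319.8 260.9] [308 241  21  38 498]
side r [136.3 281.6] [  88  244   94   85 4471]
side r [381.  347.9] [357 331  50  36 651]
scene cap [ 0.55522657 -0.28002008] [ 0.   0.3 -0.  -0.5 -0.2 -0.6 -2.1 -0.9  0.3  0.7  0.6  0.2  0.2 -0.3
 -0.7 -0.8 -0.6 -0.6 -0.3 -0.1  0.3  0.5  0.  -0.1 -0.   0.4]
side cap [ 0.55336991 -0.27867154] [ 1.6  1.8  1.1 -0.1 -1.  -1.4 -0.5 -0.4 -0.6  0.2  0.7  0.9  1.5  2.2
  2.1  1.7  0.8  0.5 -0.8 -1.  -1.7 -0.8 -0.1  0.6  1.1  1.2  1.8  4.1]
```

View pics/crop.png

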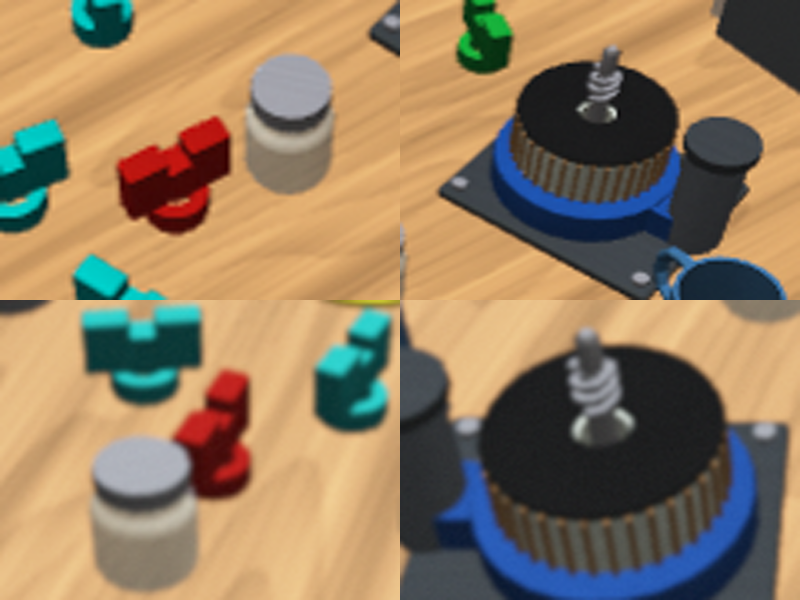

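The crop confirms the red nut (scene 308,271) with the jar off its far end, and it shows the stud tip at scene (414,186) / side (246,311).

```bash
python3 - <<'E'
from m import *
s,d=cam('scene'),cam('side')
print('tip',cross(s,(413.9,186),d,(246.4,310.7)))
print('pipe top',onplane(s,[(446.6,217.7)],.13))
q=lambda x,y:(260+x*.275,225+y*.2667)
r=lambda x,y:(260+x*.275,220+(y-300)*.3)
print('scene wing tops',onplane(s,[q(120,158),q(131,182),q(150,168),q(205,137),q(221,118),q(230,135)],.064)[:,:2].round(4).tolist())
print('side wing tops',onplane(d,[r(178,430),r(200,440),r(217,415),r(223,372),r(248,382)],.064)[:,:2].round(4).tolist())
# foot: flange
print('flange bottom scene',onplane(s,[q(178,230)],0)[:,:2], 'side',onplane(d,[r(218,497)],0)[:,:2])
print('jar',onplane(s,[q(290,85)],.08)[:,:2],onplane(d,[r(142,468)],.08)[:,:2])
g=s['img'];
print('spray',onplane(s,[(218,327)],.14)[:,:2],onplane(d,[(319.5,161)],.14)[:,:2])
for c,n in((s,'scene'),(d,'side')):
    b=[b for b in blobs(mask(c,'r')) if (abs(b[0]-((308,271) if n=='scene' else (320,261)))<8).all()][0]
    print(n,'nut centroid@.038',onplane(c,[b[0]],.038)[:,:2])
# rubber top: dark pixels near -> circle
for c,box in((s,(380,185,440,230)),(d,(210,310,295,385))):
    x0,y0,x1,y1=box;h=c['img'][y0:y1,x0:x1].max(2)<45
    b=max(blobs(h.astype(np.uint8)),key=lambda b:b[1][4])
    pts=cv2.convexHull(max(cv2.findContours(b[2].astype(np.uint8),0,1)[0],key=len)).reshape(-1,2)+[x0,y0]
    P=onplane(c,pts,.0996)[:,:2]; m,rad=cv2.minEnclosingCircle(P.astype(np.float32)); print('rubber',m,rad)
E
```

```text
tip (array([0.59031939, 0.28906659, 0.16940232]), np.float64(0.004267824764894476))
pipe top [[0.68764743 0.31406328 0.13      ]]
scene wing tops [[0.5662, -0.0362], [0.5857, -0.04], [0.5834, -0.0243], [0.583, 0.018], [0.5763, 0.035], [0.5907, 0.0323]]
side wing tops [[0.5855, 0.0263], [0.5703, 0.0315], [0.569, 0.0057], [0.5798, -0.037], [0.5624, -0.0315]]
flange bottom scene [[ 0.59508307 -0.01228861]] side [[0.56770938 0.01149584]]
jar [[0.58982847 0.07997902]] [[0.58516652 0.0826373 ]]
spray [[ 0.65640838 -0.25488058]] [[ 0.65429716 -0.24733295]]
scene nut centroid@.038 [[ 0.58051442 -0.00484603]]
side nut centroid@.038 [[ 0.57268914 -0.00366798]]
rubber (0.5925542116165161, 0.28757765889167786) 0.06008516624569893
rubber (0.5886225700378418, 0.2910955548286438) 0.05837501212954521
```

Emit:
jog_arm([
  [0.026, 0.026, 0.01, 0, 0, 0, 1],
  [0.026, 0.026, 0.01, 0, 0, 0, 1],
  [0.026, 0.026, 0.01, 0, 0, 0, 1],
  [0.026, 0.026, 0.01, 0, 0, 0, 1],
  [0.026, 0.026, 0, 0, 0, 0, 1],
  [0.026, 0.026, 0, 0, 0, 0, 1],
  [0.026, 0.026, 0, 0, 0, 0, 1],
  [0.026, 0.026, 0, 0, 0, 0, 1],
  [0.026, 0.026, 0, 0, 0, 0, 1],
  [0.026, 0.026, 0, 0, 0, 0, 1],
])

```text
t: 1.35
eef_pos: [0.4499, -0.3869, 0.2935]
tool_rot: [0.0, 0.99, 0.141, 0.0]
contact_force: [1.0, -0.9, 0.2]
gripper_width: 0.999
grasp_force: 0.0
```

Emit:
jog_arm([
  [0.026, 0.026, 0, 0, 0, 0, 1],
  [0.026, 0.026, 0, 0, 0, 0, 1],
  [0.026, 0.026, 0, 0, 0, 0, 1],
  [0.02, 0.02, 0, 0, 0, 0, 1],
  [0, 0, 0, 0, 0, 0, 1],
  [0, 0, 0, 0, 0, 0, 1],
])

```text
t: 1.95
eef_pos: [0.5472, -0.2896, 0.2931]
tool_rot: [0.0, 0.99, 0.142, -0.0]
contact_force: [-1.0, -0.1, -0.2]
gripper_width: 1.002
grasp_force: 0.0
```

```bash
python3 - <<'E'
from m import *
o=bot.get_obs();print(o['t'],o['eef_pos'],o['tool_rot'],o['contact_force'])
w=cam('wrist');save(w,'w1.png')
from scipy.optimize import least_squares
b=max(blobs(mask(w,'y')),key=lambda b:b[1][4]);print(b[:2])
pts=cv2.convexHull(max(cv2.findContours(b[2].astype(np.uint8),0,1)[0],key=len)).reshape(-1,2)
P=onplane(w,pts,0.008)[:,:2]
r=least_squares(lambda v:np.hypot(*(P-v).T)-.065,P.mean(0),loss='soft_l1',f_scale=.001)
print('cap',r.x,np.round((np.hypot(*(P-r.x).T)-.065)*1000,1))
E
```

```text
1.95 [ 0.54721015 -0.28956269  0.29314349] [ 1.79428470e-05  9.89843852e-01  1.42158739e-01 -2.04028891e-04] [-1.02307587 -0.11086739 -0.2213706 ]
(array([311.2, 162. ]), array([  244,    96,   135,   134, 13207], dtype=int32))
cap [ 0.55443639 -0.28141612] [-0.3 -0.5 -0.4 -0.3 -0.4 -0.6 -0.6 -0.6 -0.7 -0.5 -0.7 -0.6 -0.7 -0.5
 -0.5 -0.7 -0.7 -0.6 -0.4 -0.7 -0.7 -0.5 -0.6 -0.7 -0.6 -0.4 -0.3 -0.5
 -0.4 -0.7 -0.5 -0.7 -0.6 -0.6 -0.7 -0.6 -0.7 -0.4 -0.4 -0.4 -0.5 -0.6
 -0.6 -0.5 -0.6 -0.4 -0.6 -0.4 -0.5 -0.3 -0.4 -0.2]
```

View pics/w1.png

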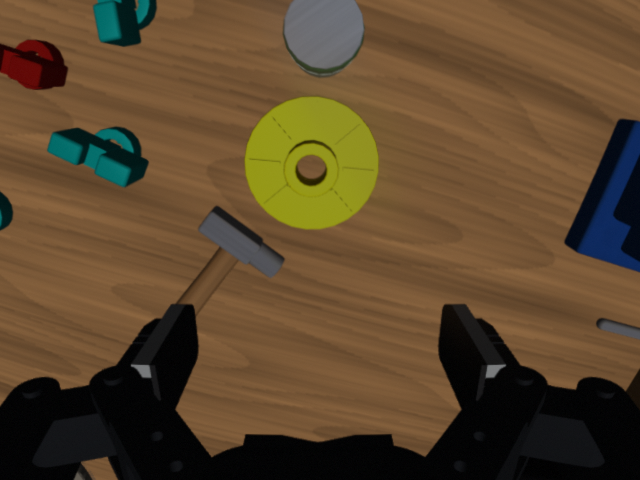

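The view shows the cap centred at (311,162), the spray can beyond it at (323,30), and the hammer head at (240,240) clear of the finger line. I descend over the hub.

Emit:
jog_arm([
  [0.007, 0.0085, -0.03, 0, 0, 0, 1],
  [0, 0, -0.04, 0, 0, 0, 1],
  [0, 0, -0.04, 0, 0, 0, 1],
  [0, 0, -0.04, 0, 0, 0, 1],
  [0, 0, -0.04, 0, 0, 0, 1],
  [0, 0, -0.035, 0, 0, 0, 1],
  [0, 0, -0.022, 0, 0, 0, 1],
  [0, 0, -0.012, 0, 0, 0, 1],
  [0, 0, 0, 0, 0, 0, 1],
  [0, 0, 0, 0, 0, 0, 1],
])

```text
t: 3.0
eef_pos: [0.5544, -0.2825, 0.0353]
tool_rot: [0.001, 0.99, 0.141, 0.001]
contact_force: [0.6, 0.1, 0.1]
gripper_width: 0.995
grasp_force: 0.0
```

Emit:
jog_arm([
  [0, 0, 0, 0, 0, 0, 0.4],
  [0, 0, 0, 0, 0, 0, 0.4],
  [0, 0, 0, 0, 0, 0, 0.4],
  [0, 0, 0, 0, 0, 0, 0.4],
  [0, 0, 0, 0, 0, 0, 0.4],
  [0, 0, 0, 0, 0, 0, 0.4],
  [0, 0, 0, 0, 0, 0, 0.4],
  [0, 0, 0, 0, 0, 0, 0.4],
], newtons=50)

```text
t: 3.8
eef_pos: [0.5546, -0.2817, 0.036]
tool_rot: [0.0, 0.99, 0.142, 0.001]
contact_force: [-2.3, 0.0, 9.4]
gripper_width: 0.569
grasp_force: 50.5
```

Emit:
jog_arm([
  [0, 0, 0.02, 0, 0, 0, 0.4],
  [0, 0, 0.04, 0, 0, 0, 0.4],
  [0, 0, 0.04, 0, 0, 0, 0.4],
  [0, 0, 0.04, 0, 0, 0, 0.4],
  [0, 0, 0.04, 0, 0, 0, 0.4],
  [0, 0, 0.04, 0, 0, 0, 0.4],
  [0, 0.02, 0.02, 0, 0, 0, 0.4],
  [0.002, 0.03, 0, 0, 0, 0, 0.4],
  [0.002, 0.04, 0, 0, 0, 0, 0.4],
  [0.002, 0.04, 0, 0, 0, 0, 0.4],
])

```text
t: 4.8
eef_pos: [0.5596, -0.1505, 0.2748]
tool_rot: [0.0, 0.99, 0.141, 0.0]
contact_force: [0.9, 1.1, -1.7]
gripper_width: 0.569
grasp_force: 52.4
```

Emit:
jog_arm([
  [0.003, 0.045, 0, 0, 0, 0, 0.4],
  [0.003, 0.045, 0, 0, 0, 0, 0.4],
  [0.003, 0.045, 0, 0, 0, 0, 0.4],
  [0.003, 0.045, 0, 0, 0, 0, 0.4],
  [0.003, 0.045, 0, 0, 0, 0, 0.4],
  [0.003, 0.045, 0, 0, 0, 0, 0.4],
  [0.003, 0.045, 0, 0, 0, 0, 0.4],
  [0.003, 0.045, 0, 0, 0, 0, 0.4],
  [0.003, 0.04, 0, 0, 0, 0, 0.4],
  [0.003, 0.03, 0, 0, 0, 0, 0.4],
])

```text
t: 5.8
eef_pos: [0.5889, 0.2818, 0.2745]
tool_rot: [-0.001, 0.99, 0.143, -0.0]
contact_force: [-0.4, -0.1, -1.3]
gripper_width: 0.568
grasp_force: 52.4
```

Emit:
jog_arm([
  [0, 0.01, 0, 0, 0, 0, 0.4],
  [0, 0, 0, 0, 0, 0, 0.4],
  [0, 0, 0, 0, 0, 0, 0.4],
  [0, 0, 0, 0, 0, 0, 0.4],
])

```text
t: 6.2
eef_pos: [0.5906, 0.286, 0.2743]
tool_rot: [0.001, 0.99, 0.14, 0.0]
contact_force: [0.8, 0.3, -1.9]
gripper_width: 0.568
grasp_force: 52.4
```

```bash
python3 - <<'E'
from m import *
o=bot.get_obs();print(o['t'],o['eef_pos'],o['tool_rot'],o['contact_force'],o['gripper_width'])
s,d,w=cam('scene'),cam('side'),cam('wrist')
from scipy.optimize import least_squares
z=o['eef_pos'][2]-.036
for n,c in(('scene',s),('side',d)):
    b=max(blobs(mask(c,'y')),key=lambda b:b[1][4]); print(b[:2])
    pts=cv2.convexHull(max(cv2.findContours(b[2].astype(np.uint8),0,1)[0],key=len)).reshape(-1,2)
    P=onplane(c,pts,z+.006)[:,:2]
    r=least_squares(lambda v:np.hypot(*(P-v).T)-.065,P.mean(0),loss='soft_l1',f_scale=.001)
    print(n,'cap',r.x,np.round((np.hypot(*(P-r.x).T)-.065)*1000,1))
b=[cv2.resize(x,(400,300)) for x in(s['img'][110:260,320:520],d['img'][200:400,130:397],w['img'],s['img'])]
m=np.vstack([np.hstack(b[:2]),np.hstack(b[2:])]);cv2.imwrite('pics/c2.png',m[...,::-1])
E
```

```text
6.2 [0.59058091 0.2860348  0.27432688] [7.60015105e-04 9.90151549e-01 1.39997611e-01 2.38450182e-05] [ 0.83349794  0.25379954 -1.916126  ] 0.5682772938432317
(array([418.5, 164.1]), array([ 389,  144,   59,   38, 1405], dtype=int32))
scene cap [0.58952286 0.28721817] [-3.2  2.2  0.8  1.   0.7  0.2  0.2  0.4  0.2  0.2 -0.3 -0.5  0.4  1.6
  0.3  1.1  1.2  0.2  0.4  0.1 -0.5 -0.3  0.3  1.   1.5  1.6]
(array([241.2, 278.3]), array([ 194,  245,   92,   62, 3542], dtype=int32))
side cap [0.58980556 0.28645017] [ 1.7  1.   0.6  1.   0.1 -0.  -0.  -0.9  0.4  0.   0.1  0.2  0.4  0.2
  0.6  0.9  0.6  0.6  0.4  0.2  0.5  0.1 -0.5 -0.5 -0.6 -0.   0.1  0.3
  1.2  0.3  0.5  1.4  1.9 -4.   0.3]
```

View pics/c2.png

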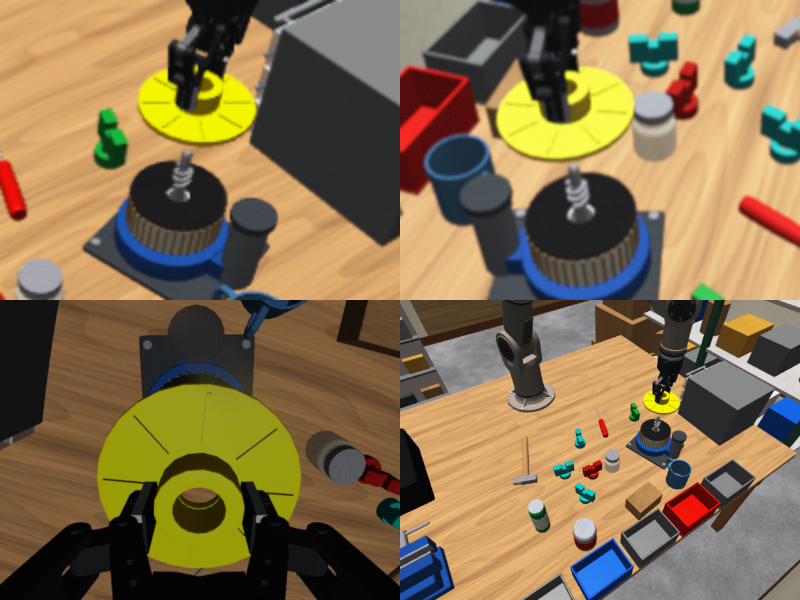

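The cap hangs level over the stud, about 1–2 mm off in x/y. I correct that and lower it.

Emit:
jog_arm([
  [0.001, 0.002, -0.02, 0, 0, 0, 0.4],
  [0, 0, -0.02, 0, 0, 0, 0.4],
  [0, 0, -0.02, 0, 0, 0, 0.4],
  [0, 0, -0.015, 0, 0, 0, 0.4],
  [0, 0, -0.015, 0, 0, 0, 0.4],
  [0, 0, -0.01, 0, 0, 0, 0.4],
  [0, 0, 0, 0, 0, 0, 0.4],
])

```text
t: 7.05
eef_pos: [0.5904, 0.2899, 0.1727]
tool_rot: [0.0, 0.99, 0.141, -0.001]
contact_force: [0.3, 0.4, -2.5]
gripper_width: 0.567
grasp_force: 52.4
```

Emit:
jog_arm([
  [0, 0, -0.01, 0, 0, 0, 0.4],
  [0, 0, -0.01, 0, 0, 0, 0.4],
  [0, 0, -0.01, 0, 0, 0, 0.4],
  [0, 0, -0.006, 0, 0, 0, 0.4],
  [0, 0, 0, 0, 0, 0, 0.4],
])

```text
t: 7.55
eef_pos: [0.5903, 0.2901, 0.1369]
tool_rot: [0.0, 0.99, 0.141, -0.001]
contact_force: [0.3, 0.5, -1.7]
gripper_width: 0.57
grasp_force: 52.4
```

Emit:
jog_arm([
  [0, 0, -0.0015, 0, 0, 0, 0.4],
  [0, 0, 0, 0, 0, 0, 1],
  [0, 0, 0, 0, 0, 0, 1],
  [0, 0, 0, 0, 0, 0, 1],
  [0, 0, 0, 0, 0, 0, 1],
  [0, 0, 0, 0, 0, 0, 1],
])

```text
t: 8.15
eef_pos: [0.5911, 0.2905, 0.137]
tool_rot: [-0.0, 0.99, 0.141, 0.0]
contact_force: [0.8, 0.4, 0.4]
gripper_width: 0.998
grasp_force: 0.0
```

Emit:
jog_arm([
  [0, 0, 0.02, 0, 0, 0, 1],
  [0, 0, 0.03, 0, 0, 0, 1],
  [0, 0, 0.04, 0, 0, 0, 1],
  [0, 0, 0.04, 0, 0, 0, 1],
  [0, 0, 0.03, 0, 0, 0, 1],
  [0, -0.03, 0, 0, 0, 0, 1],
  [0, -0.04, 0, 0, 0, 0, 1],
  [0, -0.04, 0, 0, 0, 0, 1],
  [0, -0.04, 0, 0, 0, 0, 1],
  [0, -0.04, 0, 0, 0, 0, 1],
])

```text
t: 9.15
eef_pos: [0.5908, 0.0989, 0.297]
tool_rot: [0.0, 0.99, 0.141, 0.0]
contact_force: [1.2, -0.5, 0.6]
gripper_width: 1.003
grasp_force: 0.0
```

```bash
python3 - <<'E'
from m import *
from scipy.optimize import least_squares
o=bot.get_obs();print(o['t'],o['eef_pos'],o['q'])
s,d=cam('scene'),cam('side')
for n,c in(('scene',s),('side',d)):
    b=max(blobs(mask(c,'y')),key=lambda b:b[1][4]); print(b[:2])
    pts=cv2.convexHull(max(cv2.findContours(b[2].astype(np.uint8),0,1)[0],key=len)).reshape(-1,2)
    P=onplane(c,pts,.107)[:,:2]
    r=least_squares(lambda v:np.hypot(*(P-v).T)-.065,P.mean(0),loss='soft_l1',f_scale=.001)
    print(n,'cap',r.x,np.round((np.hypot(*(P-r.x).T)-.065)*1000,1))
a=cv2.resize(s['img'][150:270,340:500],(400,300));b=cv2.resize(d['img'][280:430,150:350],(400,300))
cv2.imwrite('pics/c3.png',np.hstack([a,b])[...,::-1])
E
```

```text
9.15 [0.59080574 0.09889705 0.29702711] [-0.00172682  0.33749149 -0.34350631  1.67469307  0.12270358  1.15017474
 -1.66440042]
(array([409.7, 205.8]), array([ 384,  187,   53,   38, 1409], dtype=int32))
scene cap [0.59177115 0.28992289] [-1.5  0.7  1.   1.4  0.8  0.4  0.1 -0.5  0.5 -0.3 -0.7 -1.   1.6  1.
  1.6  0.6  0.3  0.2  0.4 -0.6 -0.4 -0.   0.1  0.7]
(array([249.3, 343.5]), array([ 209,  310,   81,   65, 3676], dtype=int32))
side cap [0.58884189 0.29191095] [ 0.9  0.3  0.2  0.2 -0.   0.1 -0.4 -0.7 -0.8 -0.8 -1.1  0.4  0.6  0.3
  0.5  0.4  0.4  0.5  0.7  0.6  0.9  0.8  0.7 -0.  -1.2 -0.7 -1.  -0.7
 -0.3  0.3  0.6  1.6  1.4  1.4  1. ]
```

View pics/c3.png

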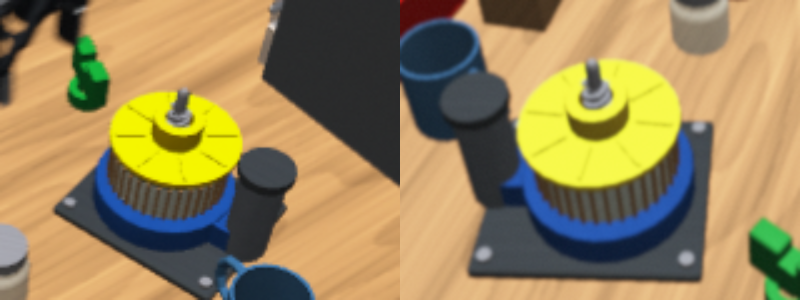

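The cap lies flat with the stud standing through the hub in both views. Next is the nut, at about (0.5775, -0.002), with its bar along yaw ~84°.

Emit:
jog_arm([
  [-0.001, -0.01, 0, 0, 0, -0.14, 1],
  [-0.001, -0.01, 0, 0, 0, -0.14, 1],
  [-0.001, -0.01, 0, 0, 0, -0.14, 1],
  [-0.001, -0.01, 0, 0, 0, -0.14, 1],
  [-0.001, -0.01, 0, 0, 0, -0.14, 1],
  [-0.001, -0.01, 0, 0, 0, -0.14, 1],
  [-0.001, -0.01, 0, 0, 0, -0.14, 1],
  [-0.001, -0.01, 0, 0, 0, -0.14, 1],
  [-0.001, -0.01, 0, 0, 0, -0.14, 1],
  [-0.001, -0.01, 0, 0, 0, -0.14, 1],
])

```text
t: 10.25
eef_pos: [0.581, 0.0006, 0.2969]
tool_rot: [-0.0, 0.847, -0.532, 0.0]
contact_force: [0.6, 0.7, 0.4]
gripper_width: 0.999
grasp_force: 0.0
```

Emit:
jog_arm([
  [-0.003, -0.001, 0, 0, 0, -0.14, 1],
  [0, 0, 0, 0, 0, -0.14, 1],
  [0, 0, 0, 0, 0, -0.14, 1],
  [0, 0, 0, 0, 0, -0.135, 1],
  [0, 0, 0, 0, 0, 0, 1],
  [0, 0, 0, 0, 0, 0, 1],
])

```text
t: 10.85
eef_pos: [0.5767, -0.0005, 0.2867]
tool_rot: [0.008, 0.743, -0.669, -0.01]
contact_force: [0.0, 0.3, 0.3]
gripper_width: 1.002
grasp_force: 0.0
```

```bash
python3 - <<'E'
from m import *
o=bot.get_obs();print(o['t'],o['eef_pos'],o['tool_rot'],o['q'])
print('tool y',R.from_quat(o['tool_rot'],scalar_first=True).as_matrix()[:,1])
w=cam('wrist');save(w,'w2.png')
for b in blobs(mask(w,'r')): print(b[:2],cv2.minAreaRect(np.argwhere(b[2])[:,::-1].astype(np.float32)))
E
```

```text
10.85 [ 5.76687745e-01 -5.02836042e-04  2.86707930e-01] [ 0.00751501  0.74320003 -0.66895814 -0.00960445] [-0.56640162  0.32966627  0.5894401   1.77146615 -0.2025846   1.12584883
 -2.94615221]
tool y [-0.99419507 -0.10487706  0.02402027]
(array([311. , 178.4]), array([ 287,  134,   49,   93, 2802], dtype=int32)) ((308.1164245605469, 180.35617065429688), (48.220951080322266, 90.23872375488281), 20.556045532226562)
(array([ 17.5, 247.4]), array([  0, 244,  36,   7, 104], dtype=int32)) ((17.465953826904297, 247.3177947998047), (35.44002151489258, 2.876394271850586), 6.115503787994385)
(array([ 51.1, 330.9]), array([ 45, 290,  14,  79, 213], dtype=int32)) ((51.06260299682617, 328.844482421875), (78.6259536743164, 3.5475800037384033), 81.67434692382812)
(array([  5.9, 351.1]), array([  0, 303,  17,  87, 516], dtype=int32)) ((3.1906919479370117, 346.5526428222656), (86.6989974975586, 10.680543899536133), 78.87081146240234)
(array([430.1, 331.9]), array([416, 318,  25,  29, 429], dtype=int32)) ((431.00006103515625, 331.5000305175781), (23.702320098876953, 22.360679626464844), 26.56505012512207)
```

View pics/w2.png

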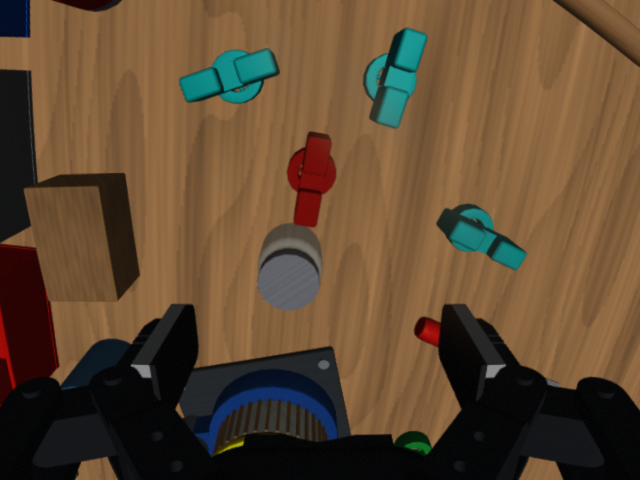

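The view shows the red nut at (311,178) with the jar's lid at (290,280). Joint 7 has run to its limit, so I'll take the grasp half a turn the other way.

```bash
python3 - <<'E'
from m import *
w=cam('wrist')
b=max(blobs(mask(w,'r')),key=lambda b:b[1][4])
V=w['img'].max(2)
h=cv2.findContours(b[2].astype(np.uint8),0,1)[0][0]
print(cv2.approxPolyDP(h,2.5,True).reshape(-1,2).tolist())
x=cv2.resize(w['img'][120:240,270:350],(533,800),interpolation=cv2.INTER_CUBIC)
pts=[(308,133),(330,135),(294,224),(317,226)]
P=onplane(w,pts,.064)[:,:2];print(P.round(4).tolist(),P.mean(0)); v=P[2:].mean(0)-P[:2].mean(0);print(np.degrees(np.arctan2(v[1],v[0])),np.linalg.norm(v))
print(V[130:232:4,311].tolist())
bb=onplane(w,[(311,172)],.02);print(bb,w['e'])
cv2.imwrite('pics/w2c.png',cv2.resize(x,(400,600))[...,::-1])
E
```

```text
[[310, 135], [306, 148], [291, 158], [287, 173], [292, 187], [298, 192], [294, 223], [314, 226], [320, 194], [332, 184], [335, 169], [328, 155], [329, 140]]
[[0.5846, -0.0451], [0.567, -0.0453], [0.589, 0.0317], [0.5694, 0.0316]] [ 0.57748353 -0.0067601 ]
87.4587303058967 0.07687556378346978
[127, 50, 112, 115, 115, 113, 113, 114, 112, 112, 112, 101, 119, 118, 118, 47, 113, 115, 111, 114, 113, 112, 113, 114, 109, 107]
[[ 0.57785058 -0.00550232  0.02      ]] [ 0.58855634 -0.08034728  0.4072712 ]
```

View pics/w2c.png

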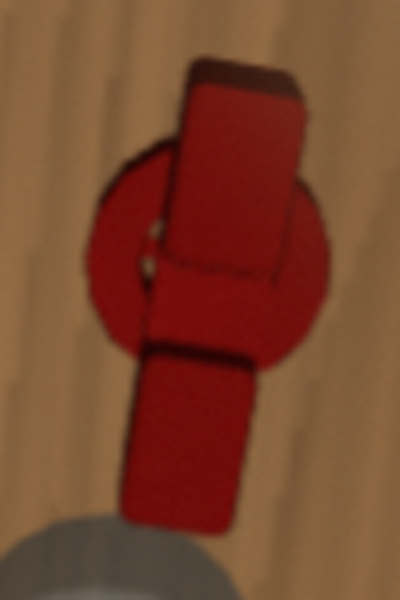

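Emit:
jog_arm([
  [0, 0, 0.003, 0, 0, 0.14, 1],
  [0, 0, 0, 0, 0, 0.14, 1],
  [0, 0, 0, 0, 0, 0.14, 1],
  [0, 0, 0, 0, 0, 0.14, 1],
  [0, 0, 0, 0, 0, 0.14, 1],
  [0, 0, 0, 0, 0, 0.14, 1],
  [0, 0, 0, 0, 0, 0.14, 1],
  [0, 0, 0, 0, 0, 0.14, 1],
  [0, 0, 0, 0, 0, 0.14, 1],
  [0, 0, 0, 0, 0, 0.14, 1],
])

```text
t: 11.95
eef_pos: [0.5766, -0.0031, 0.2903]
tool_rot: [0.011, 0.999, -0.032, -0.002]
contact_force: [0.3, -0.4, 1.0]
gripper_width: 1.001
grasp_force: 0.0
```

Emit:
jog_arm([
  [0, 0, 0, 0, 0, 0.14, 1],
  [0, 0, 0, 0, 0, 0.14, 1],
  [0, 0, 0, 0, 0, 0.14, 1],
  [0, 0, 0, 0, 0, 0.14, 1],
  [0, 0, 0, 0, 0, 0.14, 1],
  [0, 0, 0, 0, 0, 0.14, 1],
  [0, 0, 0, 0, 0, 0.14, 1],
  [0, 0, 0, 0, 0, 0.14, 1],
  [0, 0, 0, 0, 0, 0.14, 1],
  [0, 0, 0, 0, 0, 0.14, 1],
])

```text
t: 12.95
eef_pos: [0.5766, -0.0031, 0.2907]
tool_rot: [0.011, 0.785, 0.619, 0.006]
contact_force: [-0.8, 0.3, -0.4]
gripper_width: 0.999
grasp_force: 0.0
```

Emit:
jog_arm([
  [0, 0, 0, 0, 0, 0.14, 1],
  [0, 0, 0, 0, 0, 0.14, 1],
  [0, 0, 0, 0, 0, 0, 1],
  [0, 0, 0, 0, 0, 0, 1],
])

```text
t: 13.35
eef_pos: [0.5766, -0.0032, 0.2905]
tool_rot: [0.01, 0.695, 0.719, 0.007]
contact_force: [0.5, -0.0, -0.5]
gripper_width: 0.999
grasp_force: 0.0
```

```bash
python3 - <<'E'
from m import *
o=bot.get_obs();print(o['t'],o['eef_pos'],o['tool_rot'],o['q'])
M=R.from_quat(o['tool_rot'],scalar_first=True).as_matrix()
print('tool',M.round(4).tolist(),np.degrees(np.arctan2(M[1,1],M[0,1])))
w=cam('wrist');save(w,'w3.png');b=max(blobs(mask(w,'r')),key=lambda b:b[1][4]);print(b[:2])
h=cv2.findContours(b[2].astype(np.uint8),0,1)[0];h=max(h,key=len)
print(cv2.approxPolyDP(h,2,True).reshape(-1,2).tolist())
E
```

```text
13.35 [ 0.57664075 -0.00319357  0.29045079] [0.00982017 0.69491256 0.71898846 0.00746295] [-0.14907903  0.26869802  0.0531982   1.77371228 -0.01002309  1.07547063
 -0.05924565]
tool [[-0.034, 0.9991, 0.0245], [0.9994, 0.0341, -0.0029], [-0.0037, 0.0244, -0.9997]] 1.9536954164810403
(array([310.9, 182.3]), array([ 288,  141,   47,   89, 2681], dtype=int32))
[[307, 141], [303, 154], [290, 164], [288, 182], [299, 197], [297, 227], [317, 229], [321, 198], [332, 187], [334, 172], [326, 158], [326, 144]]
```

Emit:
jog_arm([
  [0.001, -0.001, -0.03, 0.003, 0.0245, 0, 1],
  [0, 0, -0.04, 0, 0, -0.1, 1],
  [0, 0, -0.04, 0, 0, 0, 1],
  [0, 0, -0.04, 0, 0, 0, 1],
  [0, 0, -0.035, 0, 0, 0, 1],
  [0, 0, -0.03, 0, 0, 0, 1],
  [0, 0, -0.02, 0, 0, 0, 1],
  [0, 0, -0.0095, 0, 0, 0, 1],
  [0, 0, 0, 0, 0, 0, 1],
  [0, 0, 0, 0, 0, 0, 1],
])

```text
t: 14.4
eef_pos: [0.5784, -0.0034, 0.0464]
tool_rot: [0.0, 0.729, 0.685, 0.0]
contact_force: [1.7, 0.1, -0.2]
gripper_width: 1.002
grasp_force: 0.0
```

Emit:
jog_arm([
  [0, 0, 0, 0, 0, 0, 0.1],
  [0, 0, 0, 0, 0, 0, 0.1],
  [0, 0, 0, 0, 0, 0, 0.1],
  [0, 0, 0, 0, 0, 0, 0.1],
  [0, 0, 0, 0, 0, 0, 0.1],
  [0, 0, 0, 0, 0, 0, 0.1],
  [0, 0, 0, 0, 0, 0, 0.1],
  [0, 0, 0, 0, 0, 0, 0.1],
  [0, 0, 0, 0, 0, 0, 0.1],
  [0, 0, 0, 0, 0, 0, 0.1],
], newtons=60)

```text
t: 15.4
eef_pos: [0.5778, -0.0035, 0.0458]
tool_rot: [0.0, 0.729, 0.685, -0.0]
contact_force: [-1.5, 0.2, 4.4]
gripper_width: 0.225
grasp_force: 59.6
```

Emit:
jog_arm([
  [0, 0, 0.02, 0, 0, 0, 0.1],
  [0, 0, 0.04, 0, 0, 0, 0.1],
  [0, 0, 0.04, 0, 0, 0, 0.1],
  [0, 0, 0.04, 0, 0, 0, 0.1],
  [0, 0, 0.04, 0, 0, 0, 0.1],
  [0, 0, 0.04, 0, 0, 0, 0.1],
  [0.001, 0.023, 0.01, 0, 0, 0.14, 0.1],
  [0.001, 0.02, 0, 0, 0, 0.14, 0.1],
  [0.001, 0.02, 0, 0, 0, 0.14, 0.1],
  [0.001, 0.02, 0, 0, 0, 0.14, 0.1],
])

```text
t: 16.4
eef_pos: [0.581, 0.0801, 0.2747]
tool_rot: [-0.0, 0.508, 0.861, -0.001]
contact_force: [-0.1, -0.8, -2.1]
gripper_width: 0.226
grasp_force: 59.2
```

Emit:
jog_arm([
  [0.001, 0.02, 0, 0, 0, 0.14, 0.1],
  [0.001, 0.02, 0, 0, 0, 0.14, 0.1],
  [0.001, 0.02, 0, 0, 0, 0.14, 0.1],
  [0.001, 0.02, 0, 0, 0, 0.14, 0.1],
  [0.001, 0.02, 0, 0, 0, 0.14, 0.1],
  [0.001, 0.02, 0, 0, 0, 0.14, 0.1],
  [0.001, 0.02, 0, 0, 0, 0.14, 0.1],
  [0.001, 0.02, 0, 0, 0, 0.14, 0.1],
  [0.001, 0.02, 0, 0, 0, 0.14, 0.1],
  [0, 0.03, 0, 0, 0, 0.14, 0.1],
])

```text
t: 17.4
eef_pos: [0.5909, 0.288, 0.2742]
tool_rot: [-0.001, -0.165, 0.986, -0.001]
contact_force: [0.1, -0.1, -2.2]
gripper_width: 0.224
grasp_force: 59.2
```

Emit:
jog_arm([
  [0, 0, 0, 0, 0, 0.14, 0.1],
  [0, 0, 0, 0, 0, 0.14, 0.1],
  [0, 0, 0, 0, 0, 0.14, 0.1],
  [0, 0, 0, 0, 0, 0.14, 0.1],
  [0, 0, 0, 0, 0, 0.14, 0.1],
  [0, 0, 0, 0, 0, 0.14, 0.1],
  [0, 0, 0, 0, 0, 0.14, 0.1],
  [0, 0, 0, 0, 0, 0, 0.1],
  [0, 0, 0, 0, 0, 0, 0.1],
  [0, 0, 0, 0, 0, 0, 0.1],
])

```text
t: 18.4
eef_pos: [0.5905, 0.2893, 0.2751]
tool_rot: [0.0, -0.607, 0.795, -0.0]
contact_force: [-0.5, 0.2, -2.3]
gripper_width: 0.223
grasp_force: 59.3
```

```bash
python3 - <<'E'
from m import *
o=bot.get_obs();print(o['t'],o['eef_pos'],o['q'],o['gripper_width'],o['contact_force'])
M=R.from_quat(o['tool_rot'],scalar_first=True).as_matrix();print('tool',M.round(4).tolist())
s,d=cam('scene'),cam('side')
z=o['eef_pos'][2]-.046
for c,n in((s,'s'),(d,'d')):
    print(n,'tool tip proj',proj(c,[o['eef_pos'],o['eef_pos']-[0,0,.046],[.5905,.289,.17]]).round(1).tolist())
    for b in blobs(mask(c,'r')): print(b[:2])
a=cv2.resize(s['img'][110:230,340:500],(800,600),interpolation=cv2.INTER_CUBIC)[:, :]
e=cv2.resize(d['img'][200:350,150:350],(800,600),interpolation=cv2.INTER_CUBIC)
cv2.imwrite('pics/c4.png',np.hstack([cv2.resize(x,(400,300)) for x in(a,e)])[...,::-1])
E
```

```text
18.4 [0.59048601 0.28928921 0.27505328] [-0.1540921   0.48976641 -0.56411269  1.54546057  0.27506384  1.18604179
  2.10681202] 0.22305242219377014 [-0.53162006  0.24827088 -2.29003553]
tool [[-0.2629, -0.9648, 0.0004], [-0.9648, 0.2629, 0.0], [-0.0001, -0.0004, -1.0]]
s tool tip proj [[421.0, 150.1], [417.4, 166.4], [413.1, 185.6]]
(array([416.1, 157.4]), array([404, 142,  34,  30, 496], dtype=int32))
(array([325.1, 204.9]), array([318, 190,  15,  30, 239], dtype=int32))
(array([465.1, 332.8]), array([ 420,  291,   93,   88, 4431], dtype=int32))
(array([297.3, 390.9]), array([279, 376,  35,  24, 318], dtype=int32))
d tool tip proj [[236.2, 257.8], [240.2, 282.3], [244.9, 310.8]]
(array([265.3, 208.5]), array([254, 198,  21,  21, 282], dtype=int32))
(array([136.3, 281.7]), array([  88,  244,   94,   85, 4469], dtype=int32))
(array([231. , 272.5]), array([ 212,  249,   43,   43, 1087], dtype=int32))
(array([381., 348.]), array([357, 331,  50,  36, 649], dtype=int32))
```

View pics/c4.png

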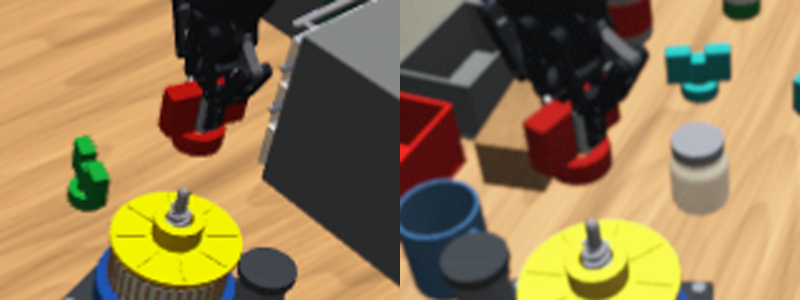

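The nut hangs upright over the stud. I measure the flange rim against the stud before lowering.

```bash
python3 - <<'E'
from m import *
from scipy.optimize import least_squares
o=bot.get_obs();s,d=cam('scene'),cam('side');z=o['eef_pos'][2]-.046
for c,p,n in((s,(416,157),'scene'),(d,(231,272),'side')):
    b=min(blobs(mask(c,'r')),key=lambda b:np.hypot(*(b[0]-p)))[2]
    col=np.where(b.any(0))[0]; pts=np.array([(x,np.where(b[:,x])[0].max()+.5) for x in col])
    pr=proj(c,[[*o['eef_pos'][:2],z]])[0]
    P=onplane(c,pts,z)[:,:2]; print(n,pr,(P-o['eef_pos'][:2]).__mul__(1000).round(0).astype(int).tolist())
    print(pts.astype(int).tolist())
    near=np.hypot(*(P-o['eef_pos'][:2]).T)<.029
    r=least_squares(lambda v:np.hypot(*(P[near]-v).T)-.023,P[near].mean(0),loss='soft_l1',f_scale=.0007); print('nut axis-tcp',(r.x-o['eef_pos'][:2])*1000,np.round(r.fun*1000,1))
E
```

```text
scene [417.4971275  166.24393998] [[-32, -12], [-26, -15], [-22, -15], [-21, -13], [-19, -11], [-10, -16], [-6, -17], [-2, -17], [1, -18], [3, -16], [6, -16], [8, -14], [12, -15], [13, -13], [14, -11], [15, -9], [17, -7], [18, -6], [19, -4], [18, 0], [19, 2], [20, 4], [19, 8], [18, 12], [11, 21], [8, 28], [-4, 42], [-5, 46], [-4, 48], [-3, 50], [-2, 52], [0, 54], [-2, 58], [-6, 65], [-12, 74]]
[[404, 160], [405, 162], [406, 163], [407, 163], [408, 163], [409, 166], [410, 167], [411, 168], [412, 169], [413, 169], [414, 170], [415, 170], [416, 171], [417, 171], [418, 171], [419, 171], [420, 171], [421, 171], [422, 171], [423, 170], [424, 170], [425, 170], [426, 169], [427, 168], [428, 165], [429, 163], [430, 158], [431, 157], [432, 157], [433, 157], [434, 157], [435, 157], [436, 156], [437, 154], [438, 151]]
nut axis-tcp [-3.27762094  4.85844751] [ 4.2  2.  -0.3 -0.7 -1.2 -0.9 -0.1 -1.5  0.2 -0.9  1.6  1.   0.5  0.3
  0.3  0.5  0.9 -1.5 -0.5  0.6 -0.5 -0.7 -1.   2.4]
side [240.05788147 282.15892164] [[60, -25], [53, -17], [46, -7], [35, 10], [32, 13], [30, 15], [28, 14], [26, 16], [23,
[... 381 characters left out ...]
], [215, 281], [216, 283], [217, 284], [218, 284], [219, 285], [220, 286], [221, 286], [222, 286], [223, 287], [224, 287], [225, 287], [226, 287], [227, 287], [228, 288], [229, 288], [230, 289], [231, 289], [232, 290], [233, 290], [234, 290], [235, 290], [236, 290], [237, 291], [238, 291], [239, 291], [240, 290], [241, 290], [242, 290], [243, 290], [244, 290], [245, 289], [246, 289], [247, 288], [248, 288], [249, 287], [250, 287], [251, 286], [252, 285], [253, 284], [254, 282]]
nut axis-tcp [ 3.1454146  -3.72316528] [ 6.   4.7  3.5  3.1  2.   0.9 -0.2 -1.2 -0.8 -1.6 -0.8 -1.4 -0.1 -0.5
 -0.8 -1.  -1.1  0.9  0.9  1.1 -0.7 -0.4  0.   0.5  1.1 -0.2  0.5 -0.5
  0.4 -0.3  0.8  0.4  0.2  0.3 -0.2]
```

Averaging the two views, the nut axis is within 1 mm of the TCP and over the stud. I lower it, watching the force.

Emit:
jog_arm([
  [0, 0, -0.015, 0, 0, 0, 0.1],
  [0, 0, -0.02, 0, 0, 0, 0.1],
  [0, 0, -0.015, 0, 0, 0, 0.1],
  [0, 0, -0.01, 0, 0, 0, 0.1],
  [0, 0, -0.005, 0, 0, 0, 0.1],
  [0, 0, 0, 0, 0, 0, 0.1],
])

```text
t: 19.2
eef_pos: [0.5904, 0.2893, 0.2097]
tool_rot: [-0.0, -0.608, 0.794, 0.0]
contact_force: [0.4, -0.5, -2.4]
gripper_width: 0.223
grasp_force: 59.3
```

Emit:
jog_arm([
  [0, 0, -0.004, 0, 0, 0, 0.1],
  [0, 0, -0.004, 0, 0, 0, 0.1],
  [0, 0, 0, 0, 0, 0, 0.1],
])

```text
t: 19.5
eef_pos: [0.5906, 0.2893, 0.2022]
tool_rot: [0.0, -0.608, 0.794, -0.0]
contact_force: [0.1, -0.2, -2.7]
gripper_width: 0.225
grasp_force: 59.3
```

Emit:
jog_arm([
  [0, 0, -0.004, 0, 0, 0, 0.1],
  [0, 0, -0.004, 0, 0, 0, 0.1],
  [0, 0, 0, 0, 0, 0, 0.1],
])

```text
t: 19.8
eef_pos: [0.5903, 0.2892, 0.1937]
tool_rot: [-0.0, -0.608, 0.794, -0.0]
contact_force: [-0.2, 0.9, -2.9]
gripper_width: 0.221
grasp_force: 59.3
```

Emit:
jog_arm([
  [0, 0, -0.002, 0, 0, 0, 0.1],
  [0, 0, -0.002, 0, 0, 0, 0.1],
  [0, 0, 0, 0, 0, 0, 0.1],
])

```text
t: 20.1
eef_pos: [0.5906, 0.2893, 0.1901]
tool_rot: [0.0, -0.608, 0.794, -0.0]
contact_force: [0.4, 0.2, -2.7]
gripper_width: 0.224
grasp_force: 59.3
```

Emit:
jog_arm([
  [0, 0, -0.002, 0, 0, 0, 0.1],
  [0, 0, -0.0015, 0, 0, 0, 0.1],
  [0, 0, 0, 0, 0, 0, 0.1],
])

```text
t: 20.4
eef_pos: [0.5906, 0.2894, 0.1867]
tool_rot: [0.0, -0.608, 0.794, -0.0]
contact_force: [0.7, -1.0, -3.4]
gripper_width: 0.222
grasp_force: 59.3
```

Emit:
jog_arm([
  [0, 0, -0.0015, 0, 0, 0, 0.1],
  [0, 0, -0.0015, 0, 0, 0, 0.1],
  [0, 0, 0, 0, 0, 0, 0.1],
])

```text
t: 20.7
eef_pos: [0.5906, 0.2893, 0.1837]
tool_rot: [0.0, -0.608, 0.794, -0.0]
contact_force: [0.1, 0.1, -2.5]
gripper_width: 0.222
grasp_force: 59.3
```

Emit:
jog_arm([
  [0, 0, -0.0015, 0, 0, 0, 0.1],
  [0, 0, 0, 0, 0, 0, 0.1],
])

```text
t: 20.9
eef_pos: [0.5908, 0.2894, 0.1829]
tool_rot: [0.001, -0.608, 0.794, -0.0]
contact_force: [-1.8, -2.6, 1.4]
gripper_width: 0.229
grasp_force: 60.1
```

Contact with the thread is at TCP z≈0.183 (underside ~3 mm above the hub). I start screwing clockwise, with descent to match the lead.

Emit:
jog_arm([
  [0, 0, -0.0003, 0, 0, -0.1, 0.1],
  [0, 0, -0.0003, 0, 0, -0.1, 0.1],
  [0, 0, -0.0003, 0, 0, -0.1, 0.1],
  [0, 0, -0.0003, 0, 0, -0.1, 0.1],
  [0, 0, -0.0003, 0, 0, -0.1, 0.1],
  [0, 0, 0, 0, 0, 0, 0.1],
])

```text
t: 21.5
eef_pos: [0.591, 0.2892, 0.1813]
tool_rot: [0.001, -0.392, 0.92, -0.001]
contact_force: [0.2, -1.8, 0.6]
gripper_width: 0.228
grasp_force: 59.6
```

```bash
python3 - <<'E'
from h import *
o=bot.get_obs();print(o['t'],o['eef_pos'],o['torque'],o['contact_force'],o['q'][6])
E
```

```text
21.5 [0.59101989 0.28922406 0.1813303 ] [-0.51397509  0.00484922 -0.03700323] [ 0.20383363 -1.79364125  0.5821277 ] 1.6174570603206537
```

Emit:
jog_arm([
  [0, 0, -0.0003, 0, 0, -0.1, 0.1],
  [0, 0, -0.0003, 0, 0, -0.1, 0.1],
  [0, 0, -0.0003, 0, 0, -0.1, 0.1],
  [0, 0, -0.0003, 0, 0, -0.1, 0.1],
  [0, 0, -0.0003, 0, 0, -0.1, 0.1],
  [0, 0, 0, 0, 0, 0, 0.1],
])

```text
t: 22.1
eef_pos: [0.5907, 0.2896, 0.1797]
tool_rot: [0.001, -0.154, 0.988, -0.0]
contact_force: [-1.3, -1.8, 1.0]
gripper_width: 0.223
grasp_force: 59.6
```

```bash
python3 - <<'E'
from h import *
o=bot.get_obs();print(o['t'],o['eef_pos'],o['torque'],o['contact_force'],o['q'][6])
E
```

```text
22.1 [0.59074821 0.28961045 0.17971452] [-0.37704371  0.05094782  0.0065183 ] [-1.2673924  -1.79547105  1.01542437] 1.1745286675133815
```

Emit:
jog_arm([
  [0, 0, -0.0003, 0, 0, -0.1, 0.1],
  [0, 0, -0.0003, 0, 0, -0.1, 0.1],
  [0, 0, -0.0003, 0, 0, -0.1, 0.1],
  [0, 0, -0.0003, 0, 0, -0.1, 0.1],
  [0, 0, 0, 0, 0, 0, 0.1],
])

```text
t: 22.6
eef_pos: [0.5908, 0.2899, 0.1785]
tool_rot: [0.001, 0.045, 0.999, -0.0]
contact_force: [0.2, -1.5, 0.6]
gripper_width: 0.223
grasp_force: 59.7
```

```bash
python3 - <<'E'
from h import *
o=bot.get_obs();print(o['t'],o['eef_pos'],o['torque'],o['contact_force'],o['q'][6])
E
```

```text
22.6 [0.59075234 0.28987651 0.17850831] [-0.15159212 -0.01408187 -0.06970351] [ 0.23167971 -1.47563831  0.6153686 ] 0.8203659853852132
```

Emit:
jog_arm([
  [0, 0, -0.0003, 0, 0, -0.1, 0.1],
  [0, 0, -0.0003, 0, 0, -0.1, 0.1],
  [0, 0, -0.0003, 0, 0, -0.1, 0.1],
  [0, 0, 0, 0, 0, 0, 0.1],
])

```text
t: 23.0
eef_pos: [0.5906, 0.29, 0.1777]
tool_rot: [0.0, 0.193, 0.981, -0.0]
contact_force: [-1.0, 0.5, 1.4]
gripper_width: 0.224
grasp_force: 59.9
```

```bash
python3 - <<'E'
from h import *
o=bot.get_obs();print(o['t'],o['eef_pos'],o['torque'],o['contact_force'],o['q'][6])
E
```

```text
23.0 [0.59064524 0.29004899 0.17767169] [-0.02692303  0.0456751  -0.02889291] [-1.01497697  0.49705442  1.37796781] 0.5551639581718792
```

```bash
cat > chk.py <<'E'
from m import *
def yel(im):
    im=im.astype(np.float32); return np.clip((np.minimum(im[...,0],im[...,1])-im[...,2])/255,0,1)
old=cv2.imread('pics/c3.png')[...,::-1]
s,d=cam('scene'),cam('side')
o=bot.get_obs();print(o['t'],o['eef_pos'],'tq',o['torque'].round(3),o['contact_force'].round(1),o['q'][6])
for n,c,oldc,newc,cols,sc,rows in(('scene',s,old[:,:400],cv2.resize(s['img'][150:270,340:500],(400,300)),(120,225),2.5,(140,215)),('side',d,old[:,400:],cv2.resize(d['img'][280:430,150:350],(400,300)),(135,265),2.,(120,215))):
    a,b=[yel(x)[rows[0]:rows[1],cols[0]:cols[1]].sum(0) for x in(oldc,newc)]
    px=np.median(b-a)/np.median(yel(oldc)[rows[0]:rows[0]+10,cols[0]:cols[1]])/sc
    p=proj(c,[[.59,.29,.1],[.59,.29,.099]]); print(n,'px down',round(px,2),'mm',round(px/(p[1]-p[0])[1],2))
E
python3 chk.py
```

```text
23.1 [0.5906802  0.28998041 0.17764613] tq [0.087 0.103 0.001] [-0.3 -0.4  2. ] 0.5565367793484685
scene px down 0.19 mm 0.69
side px down 0.41 mm 0.98
```

Emit:
jog_arm([
  [0, 0, -0.0003, 0, 0, -0.1, 0.1],
  [0, 0, -0.0003, 0, 0, -0.1, 0.1],
  [0, 0, -0.0003, 0, 0, -0.1, 0.1],
  [0, 0, -0.0003, 0, 0, -0.1, 0.1],
  [0, 0, 0, 0, 0, 0, 0.1],
])

```text
t: 23.6
eef_pos: [0.5909, 0.2901, 0.1766]
tool_rot: [0.0, 0.384, 0.923, 0.0]
contact_force: [0.3, 0.6, 2.9]
gripper_width: 0.231
grasp_force: 60.1
```

```bash
python3 chk.py
```

```text
23.7 [0.59088443 0.29005765 0.17660826] tq [ 0.305 -0.04  -0.001] [-0.2  1.   2.8] 0.2021124353192927
scene px down 0.39 mm 1.4
side px down 0.84 mm 2.05
```

Emit:
jog_arm([
  [0, 0, -0.0003, 0, 0, -0.1, 0.1],
  [0, 0, -0.0003, 0, 0, -0.1, 0.1],
  [0, 0, -0.0003, 0, 0, -0.1, 0.1],
  [0, 0, 0, 0, 0, 0, 0.1],
])

```text
t: 24.1
eef_pos: [0.5911, 0.2898, 0.1758]
tool_rot: [0.0, 0.518, 0.855, 0.0]
contact_force: [0.4, 0.6, 5.4]
gripper_width: 0.226
grasp_force: 60.3
```

```bash
python3 chk.py
```

```text
24.2 [0.59112576 0.28979383 0.17578201] tq [ 0.252 -0.218 -0.015] [1.  1.1 5.4] -0.06256468931555974
scene px down 0.57 mm 2.04
side px down 1.16 mm 2.81
```

Emit:
jog_arm([
  [0, 0, 0, 0, 0, 0, 0.8],
  [0, 0, 0, 0, 0, 0, 0.8],
  [0, 0, 0, 0, 0, 0, 0.8],
  [0, 0, 0, 0, 0, 0, 0.8],
  [0, 0, 0, 0, 0, 0, 0.8],
])

```text
t: 24.7
eef_pos: [0.5905, 0.2893, 0.175]
tool_rot: [-0.0, 0.519, 0.855, -0.001]
contact_force: [-0.2, -0.2, -0.7]
gripper_width: 0.8
grasp_force: 0.0
```

```bash
python3 chk.py
```

```text
24.8 [0.5905966  0.28938306 0.17515548] tq [0.025 0.008 0.054] [ 0.2  0.4 -0.5] -0.06639859025108315
scene px down 0.34 mm 1.23
side px down 0.67 mm 1.62
```

After letting go, the cap came up by about 1 mm (thread play), so I regrip 1.5 mm higher and turn about 0.5 rad more without pushing down.

Emit:
jog_arm([
  [0, 0, 0.0015, 0, 0, 0, 0.1],
  [0, 0, 0, 0, 0, 0, 0.1],
  [0, 0, 0, 0, 0, 0, 0.1],
  [0, 0, 0, 0, 0, 0, 0.1],
  [0, 0, 0, 0, 0, 0, 0.1],
  [0, 0, 0, 0, 0, 0, 0.1],
  [0, 0, 0, 0, 0, 0, 0.1],
])

```text
t: 25.5
eef_pos: [0.5908, 0.2895, 0.1769]
tool_rot: [0.0, 0.52, 0.854, -0.0]
contact_force: [-0.3, -0.5, 1.3]
gripper_width: 0.218
grasp_force: 59.4
```

Emit:
jog_arm([
  [0, 0, -0.0003, 0, 0, -0.1, 0.1],
  [0, 0, -0.0003, 0, 0, -0.1, 0.1],
  [0, 0, -0.0003, 0, 0, -0.1, 0.1],
  [0, 0, -0.0003, 0, 0, -0.1, 0.1],
  [0, 0, -0.0003, 0, 0, -0.1, 0.1],
  [0, 0, 0, 0, 0, 0, 0.1],
])

```text
t: 26.1
eef_pos: [0.5909, 0.2894, 0.1756]
tool_rot: [0.0, 0.715, 0.699, -0.0]
contact_force: [-0.8, -1.0, 4.7]
gripper_width: 0.228
grasp_force: 59.8
```

```bash
python3 chk.py
```

```text
26.2 [0.59085526 0.28943993 0.17562779] tq [-0.19   0.214 -0.081] [ 0.5 -1.1  4.3] -0.5032087741904145
scene px down 0.67 mm 2.37
side px down 1.33 mm 3.23
```

Emit:
jog_arm([
  [0, 0, 0, 0, 0, 0, 0.8],
  [0, 0, 0, 0, 0, 0, 0.8],
  [0, 0, 0, 0, 0, 0, 0.8],
  [0, 0, 0, 0, 0, 0, 0.8],
  [0, 0, 0, 0, 0, 0, 0.8],
])

```text
t: 26.7
eef_pos: [0.5906, 0.2894, 0.1751]
tool_rot: [-0.0, 0.715, 0.699, -0.001]
contact_force: [0.1, -0.3, -0.5]
gripper_width: 0.801
grasp_force: 0.0
```

```bash
python3 chk.py
```

```text
26.8 [0.59065154 0.28941691 0.17520789] tq [-0.07   0.008 -0.039] [ 0.1  0.4 -0.3] -0.5052937091477796
scene px down 0.64 mm 2.28
side px down 1.2 mm 2.91
```

Emit:
jog_arm([
  [0, 0, 0.02, 0, 0, 0, 1],
  [0, 0, 0.03, 0, 0, 0, 1],
  [0, 0, 0.04, 0, 0, 0, 1],
  [0, 0, 0.04, 0, 0, 0, 1],
  [0, 0, 0.02, 0, 0, 0, 1],
  [0, -0.03, 0, 0, 0, 0, 1],
  [0, -0.04, 0, 0, 0, 0, 1],
  [0, -0.04, 0, 0, 0, 0, 1],
  [0, -0.03, 0, 0, 0, 0, 1],
  [0, 0, 0, 0, 0, 0, 1],
])

```text
t: 27.8
eef_pos: [0.5912, 0.143, 0.3258]
tool_rot: [0.001, 0.718, 0.696, -0.001]
contact_force: [0.2, 0.2, 0.2]
gripper_width: 0.998
grasp_force: 0.0
```

```bash
python3 chk.py; python3 - <<'E'
from m import *
s,d=cam('scene'),cam('side')
print(*[(b[0],b[1][3]) for b in blobs(mask(d,'r'))])
cv2.imwrite('pics/c5.png',np.hstack([cv2.resize(s['img'],(400,300)),cv2.resize(d['img'][230:410,120:360],(400,300))])[...,::-1])
E
```

```text
27.9 [0.5907475  0.14892731 0.32554459] tq [ 0.08  -0.012 -0.042] [ 0.4  0.4 -0.5] -0.31424067618452867
scene px down 0.67 mm 2.39
side px down 1.26 mm 3.07
(array([261.5, 209.1]), np.int32(21)) (array([136.3, 281.7]), np.int32(85)) (array([246.2, 313. ]), np.int32(53)) (array([381., 348.]), np.int32(36))
```

View pics/c5.png

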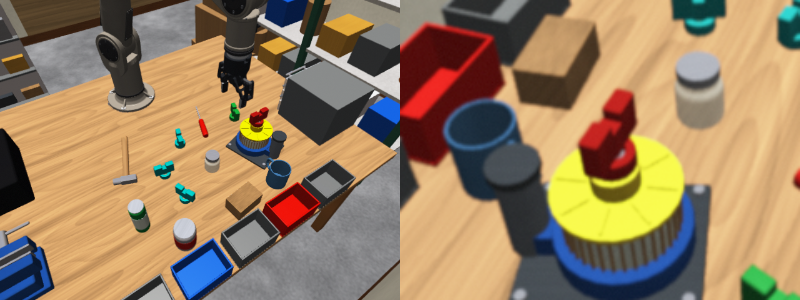

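The nut sits upright on the hub, the cap is pressed about 2.4–3 mm below where it rested, and the bystanders look undisturbed.

```bash
python3 -c "
from station import bot
print(bot.hand_in())"
```

```text
the job is handed in; nothing more can be done
None
```

The job is handed in at about 28 s of the 72 s: the yellow cap lies flat on the filter, the red wing nut is screwed down onto its hub, and the gripper is clear. In the camera images the cap sits about 2.4–3 mm below its resting height, an estimated 3.4–4 mm on the filter joint against the 3–5 mm target. Nothing else on the bench appears to have moved.

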